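# Take the oldest tin from the bottom of the dispenser

### The arm

A 7-joint arm with a two-finger parallel gripper is mounted at the origin on a cart in front of the work surface, level with it; the furniture and walls round the work are solid. World frame = base frame: x ahead of the robot, y to its left, z up, the work surface at z = 0. Lengths are in m, angles in rad, forces in N, time in s.
With the tool pointing down it reaches from about 0.425 to 0.8 m from the base axis. Payload 8.3 kg.
Tool frame: the origin (TCP) lies midway between the tips of the shut fingers; the grasp point (between the pads) lies 19 mm behind it; z points along the fingers, y is the line along which they close (so a half turn about z gives the same grasp; the last joint's range is limited). The gripper opens to 85 mm and grips with 20 to 120 N. Pads are 22 mm wide; open, the fingers measure 114 mm over their backs; the gripper's body (76 mm by 85 mm) begins 54 mm behind the grasp point. The pads swing forward as they close: fully open they stand 13 mm farther back than shut.
Start: joints at [1.134, 0.383, 0.016, 1.37, -0.006, 1.388, -0.046], TCP at [0.228, -0.582, 0.231] pointing down, gripper open.
Joint ranges: [-2.95, 2.95], [-0.25, 2.06], [-1.52, 1.56], [0.18, 2.33], [-1.44, 4.58], [0.02, 2.06], [-3.01, 3.01]. Speed limits (rad/s): [2.39, 2.39, 3.01, 3.01, 3.14, 3.14, 3.14].

### API

Orientations are given as a unit quaternion [x, y, z, w].
In Python, from rig import ctrl gives the robot as it stands.
- The arm moves only by the tool jog_arm, called after ">>>" by a JSON object that holds its "method" and its "body", one argument or row to a line. Schema: {"type":"object","properties":{"segments":{"type":"object","properties":{"offsets":{"type":"array","items":{"type":"array","items":{"type":"number"},"minItems":7,"maxItems":7},"minItems":1,"maxItems":12}},"additionalProperties":false,"required":["offsets"]},"grip_n":{"type":"number"},"only":{"type":"string"},"quiet":{"type":"boolean"},"lines":{"type":"string"}},"required":["segments"],"additionalProperties":false}. segments is an object whose key "offsets" holds a list of rows, 1 to 12 of them, each of 7 numbers: dx, dy, dz in shares of the most that a row can go, 1 being 62.5 mm, then a rotation vector rx, ry, rz in normalised numbers (1 is 2 rad), then the opening from 0.0 (shut) to 1.0 (fully open); each row shifts and turns the commanded pose from where the row before left it, along the tool's axes as they then stand; what a row does not reach is not made up. A row lasts 1/8 s, in which the tool goes at most 0.0625 m and 0.188 rad, less where a joint would pass 70% of its speed; a pose out of reach is approached as far as the arm can. The fingers move at their own pace and stop on an object; grip_n is the grip in N (left out, the last holds). Time passes only in rows, so rows that do not move let the fingers close. The tool returns the time, the measured TCP pose, the force, the opening and the grip force at its end. only (a regular expression) keeps the lines of the reply that match it, lines (a string "A,B") keeps lines A to B, and quiet returns only ok. A shift or turn number past 1, either way, is cut back to 1. Input that does not fit is refused with a message, and nothing moves.
- ctrl.get_state(): the state, without advancing time (a new reading comes with each control period).
- ctrl.get_image(name): name is "side" or "top" or "wrist"; returns the picture (420x560x3 uint8, blue, green, red); there is no depth.
- ctrl.camera_model(name): a dict with "intrinsics" (3x3 intrinsics, pixels), "cam_to_world" (4x4, takes a point from camera to world coordinates). Camera axes: x right, y up, looking along -z (the intrinsics and any distortion apply to the point x, -y, -z); pixel columns grow to the right and rows downward; lengths in m; the calibration is good to about 2 mm. A picture is of the moment at which its call begins: read the wrist's pose just before it. camera_model takes no time and is no camera call; for the wrist camera it gives the pose at the moment of the call.
- ctrl.finish_job(): hands the job in; it is judged then, once.
The state is a dict: "t": time; "joints": joint angles; "dq": joint speeds; "joint_torque": joint torques, N m; "eef_pos": TCP position; "tool_rot": TCP orientation; "force": force on the tool from outside, world axes, zero at the start; "moment": the same for the moment, N m; "grip_width": opening from 0.0 (shut) to 1.0 (fully open); "grasp_force": force on a finger pad.
Only numpy, scipy, OpenCV 4.12 (cv2) and the standard library are available. Lean on these libraries where they do the work, as an engineer would, in place of code of your own. Each camera call takes 0.05 s, during which the arm holds its last target. There are 200 camera calls.

### The job

Slide the lowest flat tin out of the front of the tin dispenser, so that the three tins above it stay in the dispenser and settle down flat in their stack. Lay the tin you took lid up and flat on the dark wooden chopping board, and leave the things standing round about where they are.

Things in the scene. Friction and masses are not known exactly. Their poses are not given: they have to be found in the camera images.
- tin_bottom: Lowest tin, the one to take: teal-lidded flat tin, 60 (its x) x 100 (its y) mm, rim 63 x 105, 26 mm high, 0.10 to 0.16 kg; origin at the centre of its underside, z up through the lid. Its y lies along the dispenser's x. Its front end sticks out about 32 mm past the front stops, free on both sides for the fingers. The pull takes a few N.
- tin_second: Tin on the lowest one: teal-lidded flat tin, 60 (its x) x 100 (its y) mm, rim 63 x 105, 26 mm high, 0.10 to 0.16 kg; origin at the centre of its underside, z up through the lid. The front stops hold it back while the lowest tin is pulled out; then it drops 26 mm to the dispenser floor, rear end first.
- tin_third: Third tin from below: teal-lidded flat tin, 60 (its x) x 100 (its y) mm, rim 63 x 105, 26 mm high, 0.10 to 0.16 kg; origin at the centre of its underside, z up through the lid. 
- tin_top: Top tin: teal-lidded flat tin, 60 (its x) x 100 (its y) mm, rim 63 x 105, 26 mm high, 0.10 to 0.16 kg; origin at the centre of its underside, z up through the lid. 
- dispenser: Polished, slippery aluminium tin dispenser, fixed. Origin under the centre of its floor, z up, open front towards its -x. Floor 6 mm thick, 112 (x) x 78 (y) mm, plus a tongue 40 mm wide on to x = -88 mm under the lowest tin's end. Four corner angles 126 mm high hold the stack, 76 mm wide outside, inside 105 x 70 mm.
- dispenser_slot (a point): Middle of the front slot, 18 mm above the worktop, at the outer face of the two front stops (dispenser x = -55.5 mm; axes as the dispenser's). The stops begin 35 mm above the worktop, so only the lowest tin passes under them, along -x.
- dispenser_lip (a point): Middle of the front edge of the sloping filling lip (76 mm wide, rising forward from the top of the stops), about 144 mm above the worktop, 23 mm in front of the stops. It overhangs the lowest tin's end, so the tool must lean back from the dispenser, 25 to 40 degrees, fingers pointing forward and down.
- board: Dark wooden chopping board, fixed, 120 mm along its x, 200 mm along its y, 16 mm thick, with a stub handle at its -y end. Origin at the centre of its underside; its top is at z = 16 mm.
- spice_jar: Bystander: clear spice jar with dark cap, 41 mm diameter, 105 mm high; origin at the centre of its underside.
- salt_mill: Bystander: clear salt shaker with grey top, 44 mm diameter, 90 mm high; origin at the centre of its underside.
- food_tin: Bystander: upright round food tin, red and cream, 57 mm diameter, 72 mm high; origin at the centre of its underside.

How it is judged:
At the end, for the whole second after the job is handed in: The lowest tin rests lid up and flat (0.1 rad) on the chopping board (height within 5 mm), its centre at least 5 mm inside the edge. The other three rest flat (0.1 rad) in the dispenser, same order, one level lower (within 6 mm), within 25 mm lengthwise and 15 mm sideways of its middle (x of tin_bottom in the frame of board between -0.055 and 0.055 m and y of tin_bottom in the frame of board between -0.095 and 0.095 m and z of tin_bottom in the frame of board between 0.011 and 0.021 m and angle between each of tin_bottom, tin_second, tin_third, tin_top's own z axis and vertical below 0.1 rad and linear speed of each of tin_bottom, tin_second, tin_third, tin_top below 0.02 m/s and x of tin_second in the frame of dispenser between -0.025 and 0.025 m and y of tin_second in the frame of dispenser between -0.015 and 0.015 m and z of tin_second in the frame of dispenser between 0 and 0.012 m and x of tin_third in the frame of dispenser between -0.025 and 0.025 m and y of tin_third in the frame of dispenser between -0.015 and 0.015 m and z of tin_third in the frame of dispenser between 0.026 and 0.038 m and x of tin_top in the frame of dispenser between -0.025 and 0.025 m and y of tin_top in the frame of dispenser between -0.015 and 0.015 m and z of tin_top in the frame of dispenser between 0.052 and 0.064 m); the robot touches nothing.
It fails at once if one of the three upper tins is toppled (leans more than 40 degrees) or is taken out (moves more than 70 mm from its start) (angle between any of tin_second, tin_third, tin_top's own z axis and vertical above 0.7 rad or distance of any of tin_second, tin_third, tin_top from where it was at the start of the episode above 0.07 m).
It fails at once if a bystander is pushed more than 30 mm or tipped over (distance of any of spice_jar, salt_mill, food_tin from where it was at the start of the episode above 0.03 m or angle between any of spice_jar, salt_mill, food_tin's own z axis and vertical above 0.5 rad).
It also fails if it takes over 43 s, if anything falls off the work surface, if the arm or the gripper's body presses on something with over 40 N, if the wrist force passes 120 N, or if a joint passes its speed limit or range.

## Working session

There is one attempt and no reset: what is moved stays moved. The work goes in short steps, Python scripts to look and compute and a tool call to move; the robot and the scene stay as the last step left them, time stands still between calls to the robot, and variables do not carry over. Pictures are saved under pics/ and viewed, at most 10 in all, crops included, and the job is handed in when it is done.

```bash
ls; mkdir -p pics
```

Run:
```python
from rig import ctrl
import cv2,numpy as np
for n in("side","top"):
    cv2.imwrite(f"pics/{n}0.png",ctrl.get_image(n)); m=ctrl.camera_model(n); print(n,np.round(m["intrinsics"],1).tolist(),np.round(m["cam_to_world"],3).tolist(),[k for k in m])
print(ctrl.get_state())
```

```text
pics
rig.py
side [[542.5, 0.0, 286.7], [0.0, 542.5, 203.1], [0.0, 0.0, 1.0]] [[-0.35, 0.758, -0.55, -0.373], [-0.937, -0.285, 0.203, 0.218], [-0.003, 0.586, 0.81, 1.495], [0.0, 0.0, 0.0, 1.0]] ['intrinsics', 'cam_to_world']
top [[436.3, 0.0, 272.7], [0.0, 436.3, 216.5], [0.0, 0.0, 1.0]] [[0.02, 0.986, -0.168, 0.349], [-1.0, 0.02, -0.0, -0.102], [0.003, 0.168, 0.986, 1.36], [0.0, 0.0, 0.0, 1.0]] ['intrinsics', 'cam_to_world']
{'t': 0.1, 'joints': array([ 1.13411317,  0.38419916,  0.01637992,  1.37105846, -0.00632088,
        1.38819916, -0.04647596]), 'dq': array([-0.00169381, -0.00164527,  0.00065432, -0.00392431, -0.00181823,
        0.00027612,  0.00211128]), 'joint_torque': array([ 3.68320732e-03, -6.29141450e+01,  8.48309398e-01, -3.72761142e+01,
        1.69197831e-02,  1.05089630e-02,  1.07802130e-06]), 'eef_pos': array([ 0.2280839 , -0.58140248,  0.23034654]), 'tool_rot': array([ 9.82578793e-01,  1.85844268e-01, -1.73556639e-04, -8.91017040e-04]), 'force': array([ 0.64176093,  0.05788581, -0.06924877]), 'moment': array([ 0.03023641, -0.03463296, -0.01200853]), 'grasp_force': 0.0, 'grip_width': 1.0001045152268146}
```

View pics/side0.png

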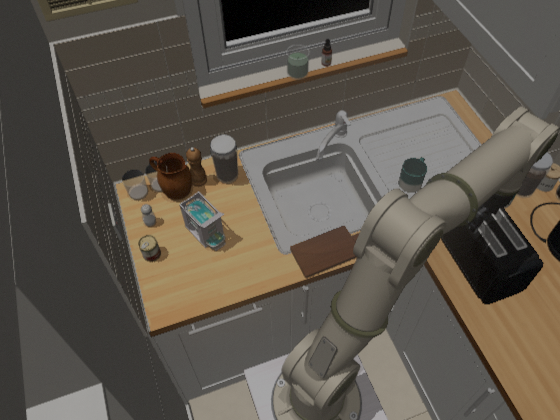

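View pics/top0.png

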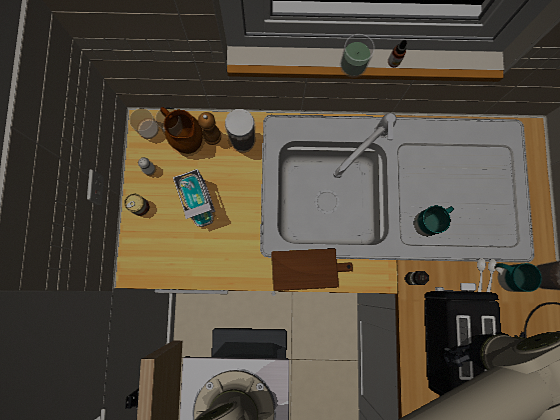

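The side view shows the dispenser at about (205,220) and the board at (325,250). In the top view they are at (193,197) and (305,269). I'll zoom in on both.

Run:
```python
import cv2,numpy as np
s=cv2.imread("pics/side0.png");t=cv2.imread("pics/top0.png")
a=cv2.resize(s[180:280,165:365],None,fx=4,fy=4,interpolation=cv2.INTER_CUBIC)[:, :400]
a=cv2.resize(s[185:260,165:245],(400,375),interpolation=cv2.INTER_CUBIC)
b=cv2.resize(t[160:235,160:240],(400,375),interpolation=cv2.INTER_CUBIC)
c=cv2.resize(s[220:280,280:380],(400,240)[:2],interpolation=cv2.INTER_CUBIC)
d=cv2.resize(t[240:300,262:362],(400,240),interpolation=cv2.INTER_CUBIC)
cv2.imwrite("pics/c1.png",np.vstack([np.hstack([a,b]),np.hstack([c,d])[:225]]))
```

```text
(no output)
```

View pics/c1.png

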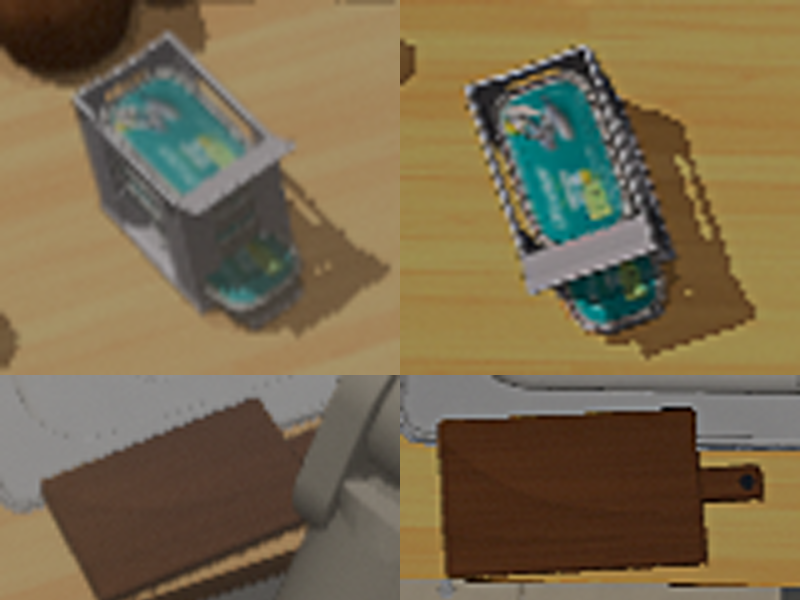

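The crops show the dispenser's rear top corners, the lip's front corners, the tin end sticking out below the lip, and the board corners. Next I triangulate these points.

Create h.py:
```python
from rig import ctrl
import cv2,numpy as np
def ray(m,p):
    K=m["intrinsics"];T=np.array(m["cam_to_world"])
    d=np.linalg.inv(K)@[p[0],p[1],1.]; d=T[:3,:3]@(d*[1,-1,-1]); return T[:3,3],d/np.linalg.norm(d)
def plane(m,p,z):
    o,d=ray(m,p); return o+d*(z-o[2])/d[2]
def tri(obs):
    A=np.zeros((3,3));b=np.zeros(3);R=[ray(m,p) for m,p in obs]
    for o,d in R:
        P=np.eye(3)-np.outer(d,d);A+=P;b+=P@o
    x=np.linalg.solve(A,b); return x,max(np.linalg.norm(np.cross(x-o,d)) for o,d in R)
```

Run:
```python
from h import *
S=ctrl.camera_model("side");T=ctrl.camera_model("top")
np.set_printoptions(precision=4,suppress=True)
s=lambda x,y:(x/5+165,y/5+185); t=lambda x,y:((x-400)/5+160,y/5+160)
s2=lambda x,y:(x/4+280,(y-375)/4+220); t2=lambda x,y:((x-400)/4+262,(y-375)/4+240)
for n,a,b,z in[("rearR",s(168,35),t(587,45),.126),("rearL",s(77,97),t(467,90),.126),("lipL",s(190,213),t(530,290),.144),("lipR",s(293,147),t(673,256),.144)]:
    print(n,*tri([(S,a),(T,b)]),plane(T,b,z)[:2],plane(S,a,z)[:2])
for n,a,b in[("bA",s2(42,483),t2(440,422)),("bB",s2(258,400),t2(693,410))]: print(n,*tri([(S,a),(T,b)]))
for q in[(440,422),(693,410),(706,565),(448,577)]: print(plane(T,t2(*q),.016)[:2])
print("tinfront",plane(T,t(618,330),.032)[:2])
```

```text
rearR [0.6959 0.1202 0.1251] 0.00040977486748493193 [0.6959 0.1204] [0.6949 0.1199]
rearL [0.6657 0.1867 0.1301] 0.0012636310369910182 [0.6674 0.1889] [0.668  0.1856]
lipL [0.5477 0.1431 0.1431] 0.0005497424943707162 [0.5473 0.1424] [0.5474 0.1436]
lipR [0.5714 0.0676 0.1405] 0.005101338735743499 [0.5684 0.0625] [0.5717 0.0724]
bA [ 0.4677 -0.1037  0.0129] 0.0016026411509590364
bB [ 0.4816 -0.2991  0.0088] 0.0008782268360540475
[ 0.4681 -0.1022]
[ 0.4813 -0.2973]
[ 0.3634 -0.3066]
[ 0.3505 -0.1107]
tinfront [0.5417 0.1095]
```

Add to h.py:
```python
from scipy.spatial.transform import Rotation as Ro
np.set_printoptions(precision=4,suppress=True)
def goal(psi,th):  # tool y horizontal, z forward/down
    z=np.array([np.sin(th)*np.cos(psi),np.sin(th)*np.sin(psi),-np.cos(th)]);y=np.array([np.sin(psi),-np.cos(psi),0])
    return Ro.from_matrix(np.c_[np.cross(y,z),y,z])
def rel(p,R):
    s=ctrl.get_state();R0=Ro.from_quat(s["tool_rot"])
    print("t",round(s["t"],2),"rot",(R0.inv()*R).as_rotvec(),"shift in final axes",R.inv().apply(p-s["eef_pos"]),"in present axes",R0.inv().apply(p-s["eef_pos"]))
```

Run:
```python
from h import *
psi=np.radians(23);c=np.array([.6305,.1335,0]);x=np.array([np.cos(psi),np.sin(psi),0])
R=goal(psi,.6);a=R.as_matrix()[:,2];g=c-.073*x+[0,0,.027]+.019*a
print("tcp",g,"standoff",g-.16*a); rel(g-.16*a,R)
s=ctrl.get_state();W=np.array(ctrl.camera_model("wrist")["cam_to_world"]);R0=Ro.from_quat(s["tool_rot"])
print("cam in tool",R0.inv().apply(W[:3,3]-s["eef_pos"]),R0.inv().as_matrix()@W[:3,:3]); print(ctrl.camera_model("wrist")["intrinsics"])
```

```text
tcp [0.5732 0.1092 0.0113] standoff [0.49   0.0739 0.1434]
t 0.1 rot [ 0.0065  0.5999 -0.0273] shift in final axes [ 0.3612 -0.5008  0.3525] in present axes [ 0.4832 -0.5142  0.0879]
cam in tool [ 0.0743 -0.0005 -0.1429] [[ 0.0004  0.9551  0.2963]
 [ 1.      0.     -0.0016]
 [-0.0015  0.2963 -0.9551]]
[[308.8237   0.     283.5873]
 [  0.     308.8237 213.2763]
 [  0.       0.       1.    ]]
```

Units first: shifts go in shares of 62.5 mm and turns go in shares of 2 rad. So -0.044 m is -0.704, 0.035 m is 0.56.

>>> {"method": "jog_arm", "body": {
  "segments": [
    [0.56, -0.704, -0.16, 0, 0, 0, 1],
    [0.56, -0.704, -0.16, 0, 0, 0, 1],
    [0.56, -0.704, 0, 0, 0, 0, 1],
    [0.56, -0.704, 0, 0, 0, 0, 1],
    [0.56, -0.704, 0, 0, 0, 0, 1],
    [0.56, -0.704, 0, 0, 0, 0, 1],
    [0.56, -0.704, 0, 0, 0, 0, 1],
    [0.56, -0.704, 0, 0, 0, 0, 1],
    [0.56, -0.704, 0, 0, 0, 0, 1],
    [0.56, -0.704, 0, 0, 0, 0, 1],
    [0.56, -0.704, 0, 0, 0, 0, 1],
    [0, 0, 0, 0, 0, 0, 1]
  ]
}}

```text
refused: segments: the value is not of type 'object' (schema: type "object"). Nothing was moved.
```

Wrong form. The message asks for an object with the rows under "offsets", so I'll send the same numbers that way.

>>> {"method": "jog_arm", "body": {
  "segments": {"offsets": [[0.56, -0.704, -0.16, 0, 0, 0, 1], [0.56, -0.704, -0.16, 0, 0, 0, 1], [0.56, -0.704, 0, 0, 0, 0, 1], [0.56, -0.704, 0, 0, 0, 0, 1], [0.56, -0.704, 0, 0, 0, 0, 1], [0.56, -0.704, 0, 0, 0, 0, 1], [0.56, -0.704, 0, 0, 0, 0, 1], [0.56, -0.704, 0, 0, 0, 0, 1], [0.56, -0.704, 0, 0, 0, 0, 1], [0.56, -0.704, 0, 0, 0, 0, 1], [0.56, -0.704, 0, 0, 0, 0, 1], [0, 0, 0, 0, 0, 0, 1]]}
}}

```text
t: 1.6
eef_pos: [0.4102, 0.0139, 0.2514]
tool_rot: [0.982, 0.19, 0.0, -0.0]
force: [0.2, -0.6, -0.4]
grip_width: 1.003
grasp_force: 0.0
```

```bash
python3 -c "
from h import *
print(ctrl.get_state()['joints'])"
```

```text
[ 0.5524 -0.0823 -0.6151  1.8475 -0.0495  1.3612 -1.2398]
```

Scaled: -0.185 rad is -0.0925.

>>> {"method": "jog_arm", "body": {
  "segments": {"offsets": [[0, 0, 0, 0, 0, -0.0925, 1], [0, 0, 0, 0, 0, -0.0925, 1], [0, 0, 0, 0, 0, -0.0925, 1], [0, 0, 0, 0, 0, -0.0925, 1], [0, 0, 0, 0, 0, -0.0925, 1], [0, 0, 0, 0, 0, -0.0925, 1], [0, 0, 0, 0, 0, -0.0925, 1], [0, 0, 0, 0, 0, -0.0925, 1], [0, 0, 0, 0, 0, -0.0925, 1], [0, 0, 0, 0, 0, -0.0925, 1], [0, 0, 0, 0, 0, -0.0925, 1], [0, 0, 0, 0, 0, -0.0925, 1]]}
}}

```text
t: 3.1
eef_pos: [0.4095, 0.0085, 0.251]
tool_rot: [0.268, 0.963, -0.0, -0.0]
force: [0.3, -0.5, 0.8]
grip_width: 1.0
grasp_force: 0.0
```

>>> {"method": "jog_arm", "body": {
  "segments": {"offsets": [[0, 0, 0, 0, 0, -0.0925, 1], [0, 0, 0, 0, 0, -0.0925, 1], [0, 0, 0, 0, 0, -0.0925, 1], [0, 0, 0, 0, 0, -0.0925, 1], [0, 0, 0, 0, 0, -0.0925, 1], [0, 0, 0, 0, -0.075, 0, 1], [0, 0, 0, 0, -0.075, 0, 1], [0, 0, 0, 0, -0.075, 0, 1], [0, 0, 0, 0, -0.075, 0, 1], [0, 0, 0, 0, 0, 0, 1]]}
}}

```text
t: 4.35
eef_pos: [0.4432, 0.009, 0.2248]
tool_rot: [-0.185, 0.963, 0.058, 0.186]
force: [-0.4, 2.1, -0.1]
grip_width: 1.002
grasp_force: 0.0
```

Run:
```python
from h import *
print(ctrl.get_state()['joints'])
psi=np.radians(23);c=np.array([.6305,.1335,0]);x=np.array([np.cos(psi),np.sin(psi),0])
R=goal(psi,.6)*Ro.from_rotvec([0,0,np.pi]);a=R.as_matrix()[:,2];g=c-.073*x+[0,0,.027]+.019*a
rel(g-.14*a,R)
np.save("wm.npy",ctrl.camera_model("wrist")); cv2.imwrite("pics/w1.png",ctrl.get_image("wrist"))
```

```text
[ 0.2173 -0.2511 -0.1193  2.1208 -0.2982  0.9588  2.1809]
t 4.35 rot [ 0.0309 -0.2098 -0.0321] shift in final axes [-0.0105  0.0414  0.1259] in present axes [-0.0353  0.0383  0.1223]
```

View pics/w1.png

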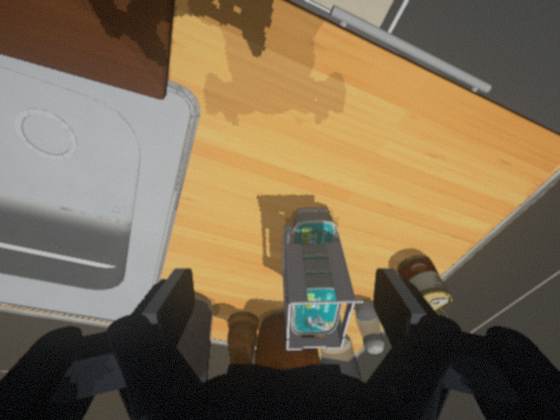

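The wrist view shows the dispenser from the front, with the lowest tin's end at about (312,232). I'll move closer, finish the lean and take a second view.

Scaled: 0.03 m is 0.48, -0.02 m is -0.32, -0.11 rad is -0.055.

>>> {"method": "jog_arm", "body": {
  "segments": {"offsets": [[-0.32, 0.32, 0.48, 0, 0, 0, 1], [-0.24, 0.32, 0.48, 0, 0, -0.015, 1], [0, 0, 0, 0, -0.05, 0, 1], [0, 0, 0, 0.015, -0.055, 0, 1], [0, 0, 0, 0, 0, 0, 1]]}
}}

```text
t: 5.03
eef_pos: [0.479, 0.0722, 0.1832]
tool_rot: [-0.193, 0.936, 0.062, 0.288]
force: [0.7, -0.6, -0.9]
grip_width: 1.005
grasp_force: 0.0
```

Run:
```python
from h import *
print(ctrl.get_state()['joints'])
psi=np.radians(23);c=np.array([.6305,.1335,0]);x=np.array([np.cos(psi),np.sin(psi),0])
R=goal(psi,.6)*Ro.from_rotvec([0,0,np.pi]);a=R.as_matrix()[:,2];g=c-.073*x+[0,0,.027]+.019*a
rel(g,R)
np.save("wm2.npy",ctrl.camera_model("wrist")); im=ctrl.get_image("wrist");cv2.imwrite("pics/w2.png",im)
a=cv2.resize(cv2.imread("pics/w1.png")[200:360,240:400],(400,400),interpolation=cv2.INTER_CUBIC)
cv2.imwrite("pics/c2.png",np.hstack([a,cv2.resize(im[150:400,200:450],(400,400),interpolation=cv2.INTER_CUBIC)]))
```

```text
[ 0.1773 -0.2529 -0.2166  2.2994 -0.488   0.5742  2.2723]
t 5.03 rot [ 0.0082 -0.0022  0.0022] shift in final axes [ 0.0136 -0.0028  0.199 ] in present axes [ 0.0132 -0.0044  0.199 ]
```

View pics/c2.png

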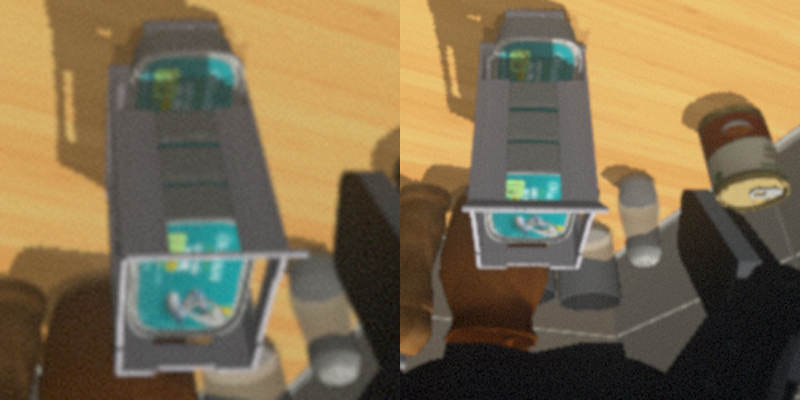

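Both wrist views show the lid end and the lip edge. I'll triangulate them from these two positions.

Run:
```python
from h import *
A=np.load("wm.npy",allow_pickle=True).item();B=np.load("wm2.npy",allow_pickle=True).item();S=ctrl.camera_model("side");T=ctrl.camera_model("top")
a=lambda x,y:(A,(x/2.5+240,y/2.5+200)); b=lambda x,y:(B,((x-400)/1.6+200,y/1.6+150))
t=lambda x,y:(T,((x-400)/5+160,y/5+160)); s=lambda x,y:(S,(x/5+165,y/5+185))
psi=np.radians(23);c=np.array([.6305,.1335,0]);X=np.array([np.cos(psi),np.sin(psi),0]);Y=np.array([-X[1],X[0],0])
def show(n,r): p=r[0] if isinstance(r,tuple) else r; d=p-c; print(n,p,"disp",d@X,d@Y,p[2],"" if not isinstance(r,tuple) else "err %.4f"%r[1])
L=[("lidfront",(190,53),(538,39),.032),("botfront",(187,22),(538,11),.007),("lidL",(128,100),(486,72),.032),("lidR",(243,100),(583,72),.032),("lipL",(109,255),(465,207),.142),("lipR",(307,256),(606,209),.142),("stopL",(110,107),(477,80),.035),("stopR",(248,107),(588,80),.035)]
for n,p,q,z in L:
    show(n,tri([a(*p),b(*q)])); show("  A",plane(*a(*p),z)); show("  B",plane(*b(*q),z))
show("lipL3",tri([b(465,207),a(109,255),t(530,290),s(190,213)]));show("lipR3",tri([b(606,209),a(307,256),t(673,256),s(293,147)]))
```

```text
lidfront [0.5501 0.1071 0.0299] disp -0.08428765246587357 0.007098206115458307 0.02987740523473284 err 0.0001
  A [0.5484 0.1059 0.032 ] disp -0.08632017559183681 0.006664987515566352 0.03200000000000003 
  B [0.5484 0.1064 0.032 ] disp -0.08618853817081605 0.007110250861124941 0.032 
botfront [0.5453 0.1054 0.0097] disp -0.08934893368290639 0.007438379297476857 0.009704763041286367 err 0.0005
  A [0.5477 0.1071 0.007 ] disp -0.08654226801136092 0.008088012914595346 0.007000000000000006 
  B [0.547 0.106 0.007] disp -0.0876177611970085 0.007325651803843435 0.007000000000000006 
lidL [0.5782 0.0829 0.0448] disp -0.06793672595905201 -0.026184318470694926 0.044790125146837625 err 0.0007
  A [0.5903 0.0892 0.032 ] disp -0.054344075515559795 -0.02504166603915038 0.03200000000000003 
  B [0.5912 0.0862 0.032 ] disp -0.05468053592280355 -0.028128608421744618 0.032 
lidR [0.5829 0.1587 0.0141] disp -0.033927895073900545 0.041793856746575486 0.014055316215828673 err 0.0007
  A [0.5689 0.148  0.032 ] disp -0.05101330096209488 0.03740050943640706 0.03200000000000003 
  B [0.565  0.1475 0.032 ] 
[... 677 characters left out ...]
144 err 0.0010
  A [0.5957 0.0809 0.035 ] disp -0.05257610406278773 -0.034872692989692616 0.03500000000000003 
  B [0.5982 0.0823 0.035 ] disp -0.04975788242517526 -0.03450217732256315 0.035 
stopR [0.5843 0.1626 0.0184] disp -0.03120629295889514 0.04485034518734865 0.018370416738987625 err 0.0004
  A [0.5703 0.1512 0.035 ] disp -0.04853636423600679 0.03983713786061113 0.03500000000000003 
  B [0.5681 0.1528 0.035 ] disp -0.04993446062273641 0.0421213581100251 0.03500000000000003 
lipL3 [0.5658 0.108  0.138 ] disp -0.06947664374663397 0.001788757589071374 0.13804173542816753 err 0.0412
lipR3 [0.5319 0.092  0.1751] disp -0.10701884774733096 0.0003225325405518136 0.17510794011572767 err 0.0458
```

The lid comes out at z of about 0.030 and 65 mm wide, and the stops at 0.036 and 75 mm wide, which fits the sizes given. The yaw is about 21°, and the tin's axis runs about 5 mm left of my first guess. I'll refine the goal with these.

Add to h.py:
```python
psi=np.radians(21);X=np.array([np.cos(psi),np.sin(psi),0]);front=np.array([.549,.1063,0])
R=goal(psi,.6)*Ro.from_rotvec([0,0,np.pi]);a=R.as_matrix()[:,2];G=front+.009*X+[0,0,.0275];tcp=G+.025*a
```

Run:
```python
from h import *
print(tcp); rel(tcp-.06*a,R); rel(tcp,R)
```

```text
[0.5706 0.1146 0.0069]
t 5.08 rot [ 0.0269 -0.0005  0.0315] shift in final axes [0.0186 0.0074 0.1432] in present axes [0.0183 0.0041 0.1434]
t 5.08 rot [ 0.0269 -0.0005  0.0315] shift in final axes [0.0186 0.0074 0.2032] in present axes [0.0183 0.0025 0.2034]
```

Scaled: 0.036 m is 0.576, 0.035 m is 0.56, 0.031 rad is 0.0155.

>>> {"method": "jog_arm", "body": {
  "segments": {"offsets": [[0, 0, 0, 0.0135, 0, 0.0155, 1], [0.096, 0.04, 0.576, 0, 0, 0, 1], [0.096, 0.04, 0.576, 0, 0, 0, 1], [0.1056, 0.0384, 0.576, 0, 0, 0, 1], [0, 0, 0.56, 0, 0, 0, 1], [0, 0, 0, 0, 0, 0, 1], [0, 0, 0, 0, 0, 0, 1]]},
  "grip_n": 40
}}

```text
t: 5.95
eef_pos: [0.5433, 0.1018, 0.0567]
tool_rot: [-0.174, 0.939, 0.054, 0.292]
force: [-0.0, -0.0, 0.3]
grip_width: 1.004
grasp_force: 0.0
```

Run:
```python
from h import *
rel(tcp,R)
m=ctrl.camera_model("wrist");np.save("wm3.npy",m);im=ctrl.get_image("wrist");cv2.imwrite("pics/w3.png",im)
```

```text
t 5.95 rot [-0.0001  0.002  -0.0007] shift in final axes [0.0033 0.0021 0.058 ] in present axes [0.0035 0.0021 0.058 ]
```

View pics/w3.png

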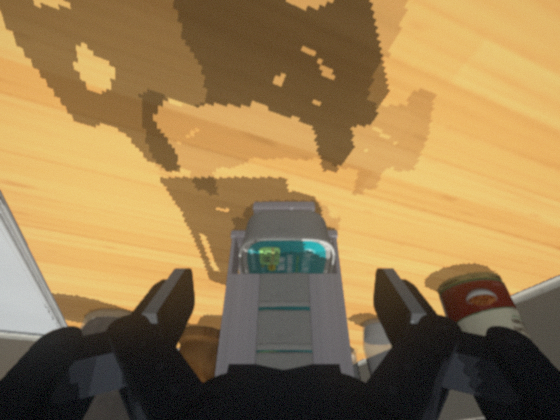

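The tin end spans columns 240–333, midway 286, and the fingers' midpoint is at 283, so the tool is centred. I'll advance and close.

Scaled: 0.02 m is 0.32, 0.018 m is 0.288.

>>> {"method": "jog_arm", "body": {
  "segments": {"offsets": [[0.016, 0.016, 0.32, 0, 0, 0, 1], [0.016, 0.016, 0.32, 0, 0, 0, 1], [0.016, 0, 0.288, 0, 0, 0, 1], [0, 0, 0, 0, 0, 0, 1], [0, 0, 0, 0, 0, 0, 0.3], [0, 0, 0, 0, 0, 0, 0.3], [0, 0, 0, 0, 0, 0, 0.3], [0, 0, 0, 0, 0, 0, 0.3], [0, 0, 0, 0, 0, 0, 0.3], [0, 0, 0, 0, 0, 0, 0.3]]},
  "grip_n": 40
}}

```text
t: 7.25
eef_pos: [0.5717, 0.1132, 0.0108]
tool_rot: [-0.174, 0.94, 0.054, 0.289]
force: [-3.6, -1.1, 8.1]
grip_width: 0.677
grasp_force: 41.0
```

Run:
```python
from h import *
rel(tcp,R)
```

```text
t 7.25 rot [-0.0004 -0.0024 -0.0011] shift in final axes [0.0027 0.0017 0.0029] in present axes [0.0027 0.0017 0.003 ]
```

Scaled: 0.0083 m is 0.1328, 0.0066 m is 0.1056.

>>> {"method": "jog_arm", "body": {
  "segments": {"offsets": [[0.032, 0, -0.048, 0, 0, 0, 0.3], [0.1056, 0, -0.072, 0, 0, 0, 0.3], [0.1328, 0, -0.0912, 0, 0, 0, 0.3], [0.1328, 0, -0.0912, 0, 0, 0, 0.3], [0, 0, 0, 0, 0, 0, 0.3]]},
  "grip_n": 60
}}

```text
t: 7.88
eef_pos: [0.5401, 0.1009, 0.0119]
tool_rot: [-0.173, 0.941, 0.054, 0.285]
force: [-4.8, -1.4, 0.2]
grip_width: 0.666
grasp_force: 65.0
```

Scaled: 0.0083 m is 0.1328, -0.0057 m is -0.0912.

>>> {"method": "jog_arm", "body": {
  "segments": {"offsets": [[0.1328, 0, -0.0912, 0, 0, 0, 0.3], [0.1328, 0, -0.0912, 0, 0, 0, 0.3], [0.1328, 0, -0.0912, 0, 0, 0, 0.3], [0.1328, 0, -0.0912, 0, 0, 0, 0.3], [0.1328, 0, -0.0912, 0, 0, 0, 0.3], [0.1328, 0, -0.0912, 0, 0, 0, 0.3], [0.1328, 0, -0.0912, 0, 0, 0, 0.3], [0.1328, 0, -0.0912, 0, 0, 0, 0.3], [0, 0, 0, 0, 0, 0, 0.3], [0, 0, 0, 0, 0, 0, 0.3]]}
}}

```text
t: 9.12
eef_pos: [0.5345, 0.0831, 0.0039]
tool_rot: [-0.184, 0.939, 0.064, 0.282]
force: [-8.0, 19.0, 28.2]
grip_width: 0.649
grasp_force: 56.2
```

Run:
```python
from h import *
print(ctrl.get_state()['joints'])
w=ctrl.get_image("wrist");t=ctrl.get_image("top");s=ctrl.get_image("side")
r=lambda i,k:cv2.resize(i,None,fx=k,fy=k,interpolation=cv2.INTER_CUBIC)
cv2.imwrite("pics/p4.png",np.hstack([r(w[100:400,140:440],1.2)[:360,:360],r(s[190:262,165:245],5)[:360]]))
cv2.imwrite("pics/t4.png",t)
```

```text
[ 0.5449  0.3123 -0.6855  2.322   0.0812  0.0164  1.8158]
```

View pics/p4.png

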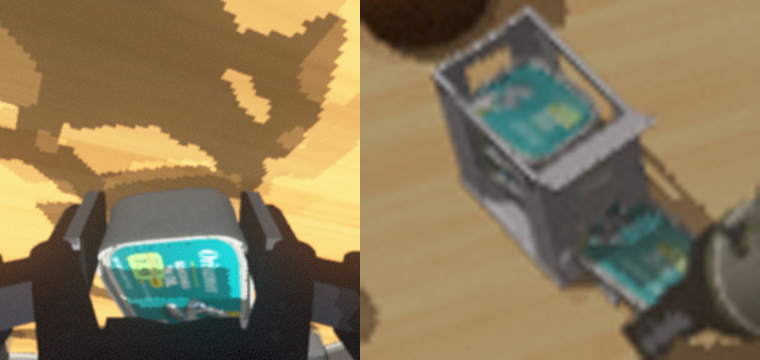

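Joint 6 reached its lower limit, so the pull stopped half way (about 40 mm) with the tin slightly yawed. The tin is now clear of the lip, so I'll let go, back off, lean the tool less and regrasp.

Scaled: -0.03 m is -0.48, -0.002 m is -0.032, 0.1 rad is 0.05.

>>> {"method": "jog_arm", "body": {
  "segments": {"offsets": [[0, 0, -0.032, 0, 0, 0, 1], [0, 0, 0, 0, 0, 0, 1], [0, 0, 0, 0, 0, 0, 1], [0, 0, -0.32, 0, 0, 0, 1], [0, 0, -0.48, 0, 0, 0, 1], [0, 0, -0.48, 0, 0.05, 0, 1], [0, 0, 0, 0, 0.05, 0, 1], [0, 0, 0, 0, 0.05, 0, 1], [0, 0, 0, 0, 0, 0, 1]]}
}}

```text
t: 10.4
eef_pos: [0.5042, 0.0608, 0.0623]
tool_rot: [-0.185, 0.973, 0.039, 0.133]
force: [-1.1, 0.4, -0.8]
grip_width: 0.997
grasp_force: 0.0
```

Run:
```python
from h import *
print(ctrl.get_state()['joints'])
m=ctrl.camera_model("wrist");np.save("wm5.npy",m);w=ctrl.get_image("wrist");t=ctrl.get_image("top");s=ctrl.get_image("side")
r=lambda i,k:cv2.resize(i,None,fx=k,fy=k,interpolation=cv2.INTER_CUBIC)
cv2.imwrite("pics/w5.png",w)
cv2.imwrite("pics/t5.png",t);cv2.imwrite("pics/s5.png",s)
a=r(w[100:400,140:440],1.3);b=r(s[190:262,165:245],5);c=np.zeros((390,800,3),np.uint8);c[:,:390]=a;c[:360,400:]=b;cv2.imwrite("pics/p5.png",c)
```

```text
[ 0.8547  0.292  -1.0659  2.0953  0.2835  0.6508  1.5835]
```

View pics/p5.png

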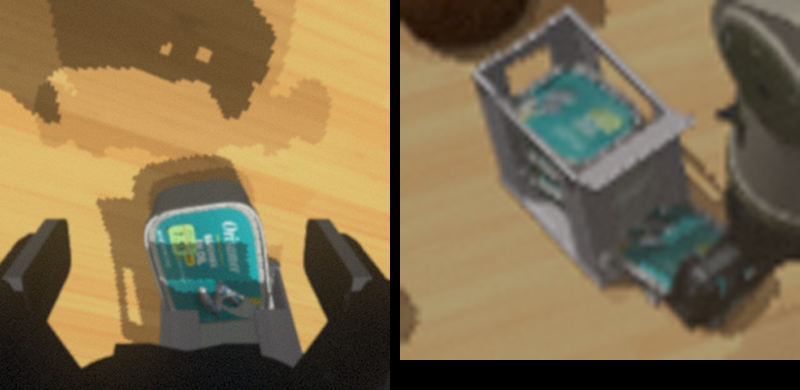

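The wrist crop shows the lid with its front edge from about (150,213) to (258,205) and its sides running down to (170,305) and (272,295). I'll cast these onto the lid plane.

Run:
```python
from h import *
m=np.load("wm5.npy",allow_pickle=True).item()
w=lambda x,y:plane(m,(x/1.3+140,y/1.3+100),.031)[:2]
P={k:w(*v) for k,v in dict(FL=(146,225),RL=(166,305),FR=(264,220),RR=(274,290),FM=(203,202),FMb=(200,183)).items()}
for k in P: print(k,P[k], (P[k]-front[:2])@X[:2], (P[k]-front[:2])@[-X[1],X[0]])
for u,v in(("FL","RL"),("FR","RR")): d=P[v]-P[u]; print(np.degrees(np.arctan2(d[1],d[0])))
s=ctrl.get_state();Rn=Ro.from_quat(s["tool_rot"]);print(Rn.as_matrix(),s["eef_pos"])
```

```text
FL [0.5389 0.0538] -0.02825272343157788 -0.04536614199438709
RL [0.596  0.0855] 0.036403991966164145 -0.03629617104813585
FR [0.515  0.1082] -0.031054389264472897 0.013906944983777609
RR [0.5618 0.1393] 0.02383113761143873 0.026251946183204363
FM [0.5149 0.0748] -0.043157140579918686 -0.017223072372095374
FMb [0.5046 0.0689] -0.05481923764188976 -0.01904223386458054
28.98528069378344
33.67616817222176
[[-0.8967 -0.3707  0.2419]
 [-0.3504  0.9284  0.1239]
 [-0.2705  0.0263 -0.9623]] [0.5016 0.0606 0.0607]
```

Add to h.py:
```python
ps2=np.radians(31);X2=np.array([np.cos(ps2),np.sin(ps2),0])
R2=goal(ps2,.15)*Ro.from_rotvec([0,0,np.pi]);a2=R2.as_matrix()[:,2];tcp2=np.array([.515,.0755,.007])+.019*X2
```

Run:
```python
from h import *
rel(tcp2-.05*a2,R2);rel(tcp2,R2)
print("up",R2.inv().apply([0,0,1]),"back",R2.inv().apply(-X2))
```

```text
t 10.55 rot [-0.0082  0.1259 -0.1632] shift in final axes [-0.0297  0.0059  0.0088] in present axes [-0.027   0.0106  0.0123]
t 10.55 rot [-0.0082  0.1259 -0.1632] shift in final axes [-0.0297  0.0059  0.0588] in present axes [-0.0207  0.0105  0.062 ]
up [-0.1494 -0.     -0.9888] back [ 0.9888  0.     -0.1494]
```

Scaled: -0.015 m is -0.24, 0.005 m is 0.08, -0.083 rad is -0.0415.

>>> {"method": "jog_arm", "body": {
  "segments": {"offsets": [[0, 0, 0, 0, 0.03, -0.04, 1], [0, 0, 0, -0.004, 0.033, -0.0415, 1], [-0.24, 0.048, 0.08, 0, 0, 0, 1], [-0.24, 0.048, 0.064, 0, 0, 0, 1], [0, 0, 0, 0, 0, 0, 1]]}
}}

```text
t: 11.18
eef_pos: [0.5255, 0.0822, 0.0566]
tool_rot: [-0.267, 0.961, 0.02, 0.072]
force: [-0.3, -0.1, -0.2]
grip_width: 1.001
grasp_force: 0.0
```

Run:
```python
from h import *
rel(tcp2,R2);print(ctrl.get_state()['joints'])
m=ctrl.camera_model("wrist");np.save("wm6.npy",m);w=ctrl.get_image("wrist");cv2.imwrite("pics/w6.png",w)
```

```text
t 11.18 rot [ 0.0003 -0.0003  0.0004] shift in final axes [ 0.001  -0.0004  0.05  ] in present axes [ 0.0009 -0.0004  0.05  ]
[ 0.6578  0.437  -0.9962  1.9346  0.4336  0.8538  1.5758]
```

View pics/w6.png

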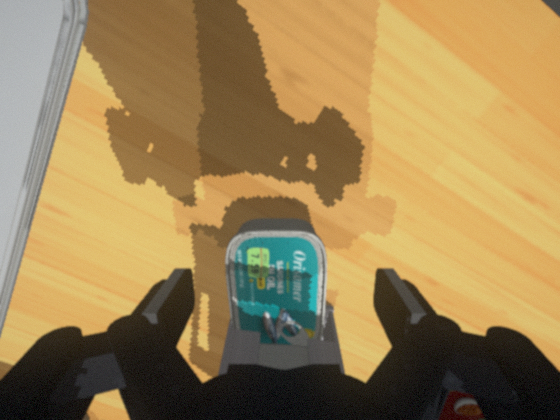

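The tin spans columns 227–327 and is aligned in yaw, about 4 mm off to −y of the tool. I'll shift, descend and grip.

Scaled: 0.02 m is 0.32, -0.003 m is -0.048.

>>> {"method": "jog_arm", "body": {
  "segments": {"offsets": [[0.016, -0.048, 0.24, 0, 0, 0, 1], [0, 0, 0.32, 0, 0, 0, 1], [0, 0, 0.24, 0, 0, 0, 1], [0, 0, 0, 0, 0, 0, 1], [0, 0, 0, 0, 0, 0, 0.3], [0, 0, 0, 0, 0, 0, 0.3], [0, 0, 0, 0, 0, 0, 0.3], [0, 0, 0, 0, 0, 0, 0.3], [0, 0, 0, 0, 0, 0, 0.3], [0, 0, 0, 0, 0, 0, 0.3]]},
  "grip_n": 50
}}

```text
t: 12.48
eef_pos: [0.5338, 0.0822, 0.0087]
tool_rot: [-0.266, 0.961, 0.019, 0.073]
force: [-2.7, -1.0, 5.4]
grip_width: 0.677
grasp_force: 51.8
```

```bash
python3 -c "
from h import *
print(ctrl.get_state()['joints'])"
```

```text
[ 0.5801  0.5188 -0.9154  1.9512  0.5301  0.7735  1.5057]
```

Scaled: 0.0099 m is 0.1584, 0.0059 m is 0.0944.

>>> {"method": "jog_arm", "body": {
  "segments": {"offsets": [[0.0944, 0, -0.024, 0, 0, 0, 0.3], [0.1584, 0, -0.024, 0, 0, 0, 0.3], [0.1584, 0, -0.024, 0, 0, 0, 0.3], [0.1584, 0, -0.024, 0, 0, 0, 0.3], [0, 0, 0, 0, 0, 0, 0.3]]}
}}

```text
t: 13.1
eef_pos: [0.5013, 0.0625, 0.008]
tool_rot: [-0.266, 0.961, 0.019, 0.071]
force: [-0.1, -1.1, 0.3]
grip_width: 0.677
grasp_force: 53.5
```

```bash
python3 -c "
from h import *
print(ctrl.get_state()['joints'])"
```

```text
[ 0.6678  0.4623 -0.9522  2.0343  0.4931  0.7395  1.5517]
```

Scaled: 0.0099 m is 0.1584, -0.002 m is -0.032.

>>> {"method": "jog_arm", "body": {
  "segments": {"offsets": [[0.1584, 0, -0.024, 0, 0, 0, 0.3], [0.1584, 0, -0.024, 0, 0, 0, 0.3], [0.1584, 0, -0.032, 0, 0, 0, 0.3], [0.1584, 0, -0.032, 0, 0, 0, 0.3], [0.1584, 0, -0.032, 0, 0, 0, 0.3], [0.1584, 0, -0.032, 0, 0, 0, 0.3], [0, 0, 0, 0, 0, 0, 0.3]]}
}}

```text
t: 13.98
eef_pos: [0.4499, 0.0317, 0.0102]
tool_rot: [-0.265, 0.961, 0.019, 0.072]
force: [0.6, -0.2, -1.0]
grip_width: 0.671
grasp_force: 53.4
```

Run:
```python
from h import *
print(ctrl.get_state()['joints'])
w=ctrl.get_image("wrist");t=ctrl.get_image("top");s=ctrl.get_image("side")
r=lambda i,k:cv2.resize(i,None,fx=k,fy=k,interpolation=cv2.INTER_CUBIC)
c=np.zeros((600,800,3),np.uint8);c[:300,:400]=r(w,.715)[:300,:400];c[:360,400:]=r(s[190:262,165:245],5);c[300:600,:320]=r(t[165:240,160:240],4);cv2.imwrite("pics/p7.png",c)
```

```text
[ 0.8453  0.3608 -1.0372  2.1589  0.4034  0.6905  1.6693]
```

View pics/p7.png

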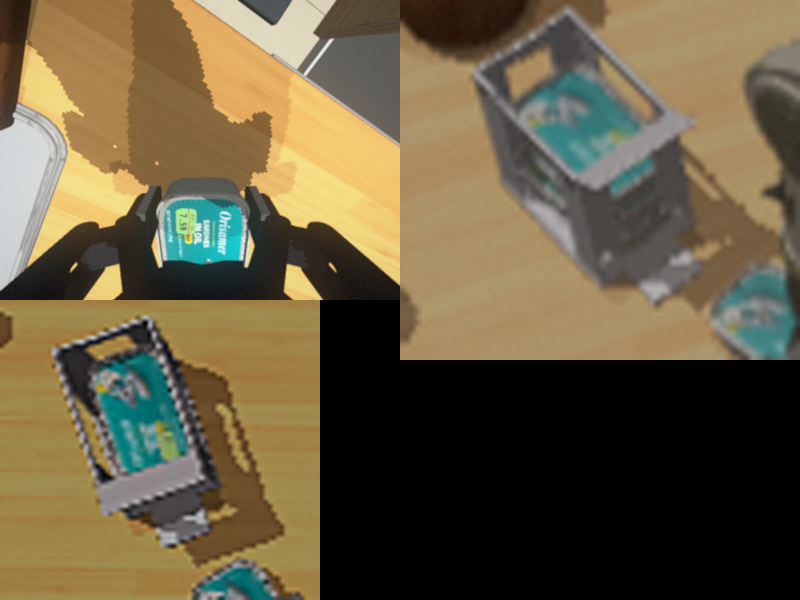

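The tin is fully out and held in the gripper, and the stack has dropped in the dispenser. I'll lift and turn towards the board.

Units first: shifts go in shares of 62.5 mm and turns go in shares of 2 rad. So -0.035 m is -0.56, -0.006 m is -0.096, 0.178 rad is 0.089.

>>> {"method": "jog_arm", "body": {
  "segments": {"offsets": [[-0.096, 0, -0.56, 0, 0, 0, 0.3], [-0.096, 0, -0.56, 0, 0, 0, 0.3], [0, 0, 0, 0.0134, 0, 0.089, 0.3], [0, 0, 0, 0.0134, 0, 0.089, 0.3], [0, 0, 0, 0.0134, 0, 0.089, 0.3], [0, 0, 0, 0.0134, 0, 0.089, 0.3], [0, 0, 0, 0.0134, 0, 0.089, 0.3], [0, 0, 0, 0.0134, 0, 0.089, 0.3], [0, 0, 0, 0.0134, 0, 0.089, 0.3], [0, 0, 0, 0.0134, 0, 0.089, 0.3], [0, 0, 0, 0.0134, 0, 0.089, 0.3], [0, 0, 0, 0, 0, 0, 0.3]]}
}}

```text
t: 15.62
eef_pos: [0.4523, 0.0344, 0.0813]
tool_rot: [0.512, 0.856, -0.038, 0.064]
force: [-0.5, 0.1, -1.1]
grip_width: 0.676
grasp_force: 54.0
```

Add to h.py:
```python
ps3=np.radians(-65);R3=goal(ps3,.15)*Ro.from_rotvec([0,0,np.pi]);tcp3=np.array([.4176,-.169,.09])
```

Run:
```python
from h import *
print(ctrl.get_state()['joints']);rel(tcp3,R3)
```

```text
[ 0.5395  0.2177 -0.871   2.0319  0.3814  0.9757 -0.0412]
t 15.62 rot [ 0.009  -0.0003  0.0561] shift in final axes [-0.1691 -0.1174  0.0167] in present axes [-0.1622 -0.1268  0.0156]
```

Scaled: -0.034 m is -0.544, -0.0235 m is -0.376, 0.056 rad is 0.028.

>>> {"method": "jog_arm", "body": {
  "segments": {"offsets": [[0, 0, 0, 0.004, 0, 0.028, 0.3], [-0.544, -0.376, 0.0544, 0, 0, 0, 0.3], [-0.544, -0.376, 0.0544, 0, 0, 0, 0.3], [-0.544, -0.376, 0.0544, 0, 0, 0, 0.3], [-0.544, -0.376, 0.0544, 0, 0, 0, 0.3], [-0.544, -0.376, 0.0544, 0, 0, 0, 0.3], [0, 0, 0, 0, 0, 0, 0.3]]}
}}

```text
t: 16.5
eef_pos: [0.4159, -0.1742, 0.0899]
tool_rot: [0.537, 0.84, -0.041, 0.064]
force: [-0.7, 0.5, -1.6]
grip_width: 0.675
grasp_force: 54.0
```

Run:
```python
from h import *
print(ctrl.get_state()['joints']);rel(np.array([.4176,-.169,.022]),R3)
cv2.imwrite("pics/w8.png",ctrl.get_image("wrist"));cv2.imwrite("pics/s8.png",ctrl.get_image("side"));cv2.imwrite("pics/t8.png",ctrl.get_image("top"))
```

```text
[ 0.9158  0.1172 -0.7143  2.078   0.2537  0.8994  0.4904]
t 16.5 rot [-0.0007  0.0012 -0.0034] shift in final axes [0.0141 0.0038 0.0666] in present axes [0.0141 0.0038 0.0666]
```

View pics/w8.png

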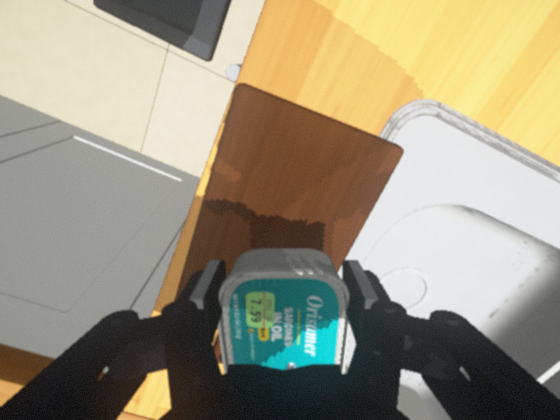

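The tin is held straight over the board. I had counted on viewing 10 pictures and this is the 11th, so I view no more and work from numbers. Lowering now.

Scaled: 0.0165 m is 0.264, 0.0035 m is 0.056.

>>> {"method": "jog_arm", "body": {
  "segments": {"offsets": [[0.056, 0.016, 0.264, 0, 0, 0, 0.3], [0.056, 0.016, 0.264, 0, 0, 0, 0.3], [0.056, 0.016, 0.264, 0, 0, 0, 0.3], [0.024, 0, 0.16, 0, 0, 0, 0.3], [0, 0, 0, 0, 0, 0, 0.3]]}
}}

```text
t: 17.27
eef_pos: [0.4178, -0.166, 0.0282]
tool_rot: [0.536, 0.841, -0.04, 0.062]
force: [-0.8, -0.1, -1.0]
grip_width: 0.677
grasp_force: 54.0
```

>>> {"method": "jog_arm", "body": {
  "segments": {"offsets": [[0.008, 0, 0.048, 0, 0, 0, 0.3], [0.008, 0, 0.048, 0, 0, 0, 0.3], [0, 0, 0, 0, 0, 0, 0.3]]}
}}

```text
t: 17.65
eef_pos: [0.4184, -0.167, 0.0233]
tool_rot: [0.537, 0.84, -0.04, 0.064]
force: [-0.5, -0.4, -1.7]
grip_width: 0.675
grasp_force: 54.0
```

Scaled: 0.002 m is 0.032, 0.0015 m is 0.024.

>>> {"method": "jog_arm", "body": {
  "segments": {"offsets": [[0.0048, 0, 0.032, 0, 0, 0, 0.3], [0.0032, 0, 0.024, 0, 0, 0, 0.3], [0, 0, 0, 0, 0, 0, 0.3]]}
}}

```text
t: 18.02
eef_pos: [0.4183, -0.1669, 0.0196]
tool_rot: [0.537, 0.84, -0.04, 0.063]
force: [-0.7, 0.1, -0.7]
grip_width: 0.677
grasp_force: 54.0
```

>>> {"method": "jog_arm", "body": {
  "segments": {"offsets": [[0.0032, 0, 0.024, 0, 0, 0, 0.3], [0, 0, 0, 0, 0, 0, 0.3]]}
}}

```text
t: 18.27
eef_pos: [0.4186, -0.167, 0.0188]
tool_rot: [0.537, 0.84, -0.041, 0.064]
force: [-3.7, 1.5, 9.9]
grip_width: 0.678
grasp_force: 54.9
```

Contact came at TCP z = 0.0188, as expected for a 16 mm board. I'll release and retreat.

Scaled: -0.05 m is -0.8, -0.04 m is -0.64.

>>> {"method": "jog_arm", "body": {
  "segments": {"offsets": [[0, 0, 0, 0, 0, 0, 1], [0, 0, 0, 0, 0, 0, 1], [0, 0, 0, 0, 0, 0, 1], [0, 0, -0.32, 0, 0, 0, 1], [0, 0, -0.64, 0, 0, 0, 1], [0, 0, -0.8, 0, 0, 0, 1], [0, 0, -0.8, 0, 0, 0, 1], [0, 0, 0, 0, 0, 0, 1]]}
}}

```text
t: 19.27
eef_pos: [0.4106, -0.1454, 0.1802]
tool_rot: [0.537, 0.84, -0.04, 0.067]
force: [-0.2, -0.5, -0.3]
grip_width: 1.0
grasp_force: 0.0
```

Run:
```python
from h import *
im={n:ctrl.get_image(n) for n in("wrist","side","top")};M={n:ctrl.camera_model(n) for n in im}
for n in im: cv2.imwrite(f"pics/{n}9.png",im[n])
for n in im:
    h=cv2.cvtColor(im[n],cv2.COLOR_BGR2HSV);k=cv2.inRange(h,(78,90,50),(100,255,255));k=cv2.morphologyEx(k,cv2.MORPH_CLOSE,np.ones((5,5)))
    for c in cv2.findContours(k,cv2.RETR_EXTERNAL,cv2.CHAIN_APPROX_SIMPLE)[0]:
        if cv2.contourArea(c)<60: continue
        r=cv2.minAreaRect(c);print(n,cv2.contourArea(c),r[0],"board z",plane(M[n],r[0],.042)[:2],"disp z",plane(M[n],r[0],.084)[:2]," box@.042/.084")
        for z in((.042,.084)): 
            b=np.array([plane(M[n],p,z)[:2] for p in cv2.boxPoints(r)]);e=np.linalg.norm(np.diff(b,axis=0),axis=1);print("   ",z,e[:2],b.round(3).tolist())
```

```text
wrist 3261.0 (281.0, 230.0) board z [ 0.4249 -0.1919] disp z [ 0.4155 -0.1706]  box@.042/.084
    0.042 [0.0476 0.0894] [[0.386, -0.164], [0.429, -0.144], [0.469, -0.224], [0.42, -0.247]]
    0.084 [0.04   0.0752] [[0.383, -0.147], [0.419, -0.13], [0.453, -0.197], [0.412, -0.216]]
side 184.0 (200.27059936523438, 212.9823455810547) board z [0.6752 0.1312] disp z [0.645  0.1337]  box@.042/.084
    0.042 [0.0525 0.0714] [[0.697, 0.165], [0.722, 0.119], [0.654, 0.098], [0.63, 0.143]]
    0.084 [0.051  0.0694] [[0.666, 0.167], [0.69, 0.122], [0.624, 0.101], [0.601, 0.145]]
top 138.0 (515.6131591796875, 273.24365234375) board z [ 0.4158 -0.8349] disp z [ 0.4136 -0.8116]  box@.042/.084
    0.042 [0.0385 0.0756] [[0.437, -0.798], [0.459, -0.83], [0.395, -0.871], [0.373, -0.84]]
    0.084 [0.0373 0.0732] [[0.434, -0.776], [0.455, -0.807], [0.393, -0.847], [0.373, -0.816]]
top 320.5 (306.6340026855469, 262.55157470703125) board z [ 0.4354 -0.2071] disp z [ 0.4326 -0.2038]  box@.042/.084
    0.042 [0.0785 0.0514] [[0.442, -0.161], [0.475, -0.232], [0.429, -0.253], [0.396, -0.182]]
    0.084 [0.076  0.0497] [[0.439, -0.159], [0.471, -0.228], [0.426, -0.248], [0.394, -0.18]]
top 194.5 (431.4613037109375, 222.5622100830078) board z [ 0.5649 -0.5884] disp z [ 0.558  -0.5729]  box@.042/.084
    0.042 [0.043  0.0797] [[0.588, -0.55], [0.611, -0.587], [0.542, -0.626], [0.519, -0.59]]
    0.084 [0.0417 0.0772] [[0.58, -0.536], [0.603, -0.571], [0.536, -0.61], [0.514, -0.574]]
top 403.0 (194.6500244140625, 192.44998168945312) board z [0.6444 0.1404] disp z [0.635  0.1327]  box@.042/.084
    0.042 [0.0537 0.0888] [[0.677, 0.181], [0.695, 0.131], [0.612, 0.1], [0.594, 0.15]]
    0.084 [0.0519 0.0859] [[0.666, 0.172], [0.684, 0.124], [0.604, 0.093], [0.586, 0.142]]
```

The tin is on the board at about (0.43, −0.20). To check the stack's height and flatness, I'll take two wrist views of the top tin and fit a plane to matched features.

Run:
```python
from h import *
s=ctrl.get_state();Rn=Ro.from_quat(s["tool_rot"]);print(Rn.inv().apply(np.array([.60,.15,.25])-s["eef_pos"]),Rn.inv().apply([.06,-.0,0]))
```

```text
[ 0.1739  0.2986 -0.1017] [-0.0249  0.0544  0.0037]
```

Scaled: -0.05 m is -0.8, 0.046 m is 0.736.

>>> {"method": "jog_arm", "body": {
  "segments": {"offsets": [[0.32, 0.32, -0.8, 0, 0, 0, 1], [0.416, 0.736, -0.144, 0, 0, 0, 1], [0.416, 0.736, -0.144, 0, 0, 0, 1], [0.416, 0.736, -0.144, 0, 0, 0, 1], [0.416, 0.736, -0.144, 0, 0, 0, 1], [0.416, 0.736, -0.144, 0, 0, 0, 1], [0.384, 0.736, -0.112, 0, 0, 0, 1], [0, 0, 0, 0, 0, 0, 1], [0, 0, 0, 0, 0, 0, 1]]}
}}

```text
t: 20.55
eef_pos: [0.5975, 0.1492, 0.2491]
tool_rot: [0.536, 0.841, -0.041, 0.062]
force: [0.2, -1.0, -0.1]
grip_width: 0.998
grasp_force: 0.0
```

```bash
python3 -c "
from h import *
np.save('va.npy',ctrl.camera_model('wrist'));cv2.imwrite('pics/va.png',ctrl.get_image('wrist'))"
```

>>> {"method": "jog_arm", "body": {
  "segments": {"offsets": [[0.2, -0.432, -0.032, 0, 0, 0, 1], [0.2, -0.432, -0.032, 0, 0, 0, 1], [0, 0, 0, 0, 0, 0, 1], [0, 0, 0, 0, 0, 0, 1]]}
}}

```text
t: 21.1
eef_pos: [0.539, 0.1476, 0.2517]
tool_rot: [0.538, 0.84, -0.041, 0.064]
force: [-0.8, 0.1, -0.0]
grip_width: 1.001
grasp_force: 0.0
```

Create st.py:
```python
from h import *
np.save('vb.npy',ctrl.camera_model('wrist'));cv2.imwrite('pics/vb.png',ctrl.get_image('wrist'))
I=[cv2.imread(f"pics/v{k}.png") for k in"ab"];M=[np.load(f"v{k}.npy",allow_pickle=True).item() for k in"ab"]
sf=cv2.SIFT_create(contrastThreshold=.01);F=[]
for i in I:
    k=cv2.inRange(cv2.cvtColor(i,cv2.COLOR_BGR2HSV),(78,80,40),(100,255,255));k=cv2.morphologyEx(k,cv2.MORPH_CLOSE,np.ones((15,15)))
    c=[c for c in cv2.findContours(k,cv2.RETR_EXTERNAL,cv2.CHAIN_APPROX_SIMPLE)[0] if cv2.contourArea(c)>300];print([(cv2.boundingRect(x),cv2.contourArea(x)) for x in c])
    F.append(sf.detectAndCompute(cv2.cvtColor(i,cv2.COLOR_BGR2GRAY),k))
P=[]
for m in cv2.BFMatcher(cv2.NORM_L2,crossCheck=True).match(F[0][1],F[1][1]):
    x,e=tri([(M[0],F[0][0][m.queryIdx].pt),(M[1],F[1][0][m.trainIdx].pt)])
    if e<.0015 and .55<x[0]<.72 and .05<x[1]<.22 and 0<x[2]<.15: P.append(x)
P=np.array(P);print(len(P),np.median(P,0))
P=P[abs(P[:,2]-np.median(P[:,2]))<.015]
for _ in range(3):
    A=np.c_[P[:,:2]-P[:,:2].mean(0),np.ones(len(P))];c=np.linalg.lstsq(A,P[:,2],rcond=None)[0];r=P[:,2]-A@c;P=P[abs(r)<max(.002,2*r.std())]
print(len(P),"plane slope",c[:2],"z",c[2],"std",r.std(),P.min(0),P.max(0))
```

```bash
python3 st.py
```

```text
[((61, 297, 45, 38), 1069.5), ((265, 175, 91, 47), 3586.0)]
[((317, 197, 86, 41), 2857.0)]
25 [0.64   0.1317 0.0812]
22 plane slope [-0.0025  0.0539] z 0.08073172542469238 std 0.0014911711374136665 [0.6004 0.1006 0.0766] [0.6764 0.1557 0.0849]
```

Run:
```python
from h import *
m=ctrl.camera_model("side");T=np.linalg.inv(m["cam_to_world"])
for f in("side0","side9"):
    h=cv2.cvtColor(cv2.imread(f"pics/{f}.png"),cv2.COLOR_BGR2HSV)
    for d in(0.006,.012,.018,.024,.03):
        o=[]
        for l in(-.015,0,.015):
            p=front+d*X+[-X[1]*l,X[0]*l,.032];q=T[:3,:3]@p+T[:3,3];q=m["intrinsics"]@(q*[1,-1,-1]);u,v=(q[:2]/q[2]).round().astype(int);o.append(h[v,u].tolist())
        print(f,"out past stops mm",round((.032-d)*1000),o)
```

```text
side0 out past stops mm 26 [[81, 65, 74], [85, 77, 76], [86, 52, 123]]
side0 out past stops mm 20 [[46, 76, 108], [86, 91, 76], [89, 111, 129]]
side0 out past stops mm 14 [[43, 77, 109], [84, 71, 68], [86, 66, 81]]
side0 out past stops mm 8 [[38, 77, 76], [78, 33, 77], [85, 69, 67]]
side0 out past stops mm 2 [[38, 79, 74], [75, 34, 74], [83, 85, 66]]
side9 out past stops mm 26 [[13, 53, 87], [10, 24, 95], [15, 22, 92]]
side9 out past stops mm 20 [[14, 50, 87], [11, 24, 85], [11, 24, 85]]
side9 out past stops mm 14 [[13, 28, 83], [8, 24, 86], [11, 24, 85]]
side9 out past stops mm 8 [[11, 24, 85], [13, 29, 79], [11, 25, 83]]
side9 out past stops mm 2 [[13, 31, 75], [23, 48, 64], [16, 39, 72]]
```

No teal shows past the stops, so the second tin has settled inside. The stack is flat and one level lower, so I'll hand in.

```bash
python3 -c "
from rig import ctrl
print(ctrl.finish_job())"
```

```text
the job is handed in; nothing more can be done
None
```

I pulled the lowest tin out, laid it lid up on the board at about (0.43, −0.20) and handed the job in at about 21 s of 43, with the upper tins measured one level lower and flat; no verdict was returned, joint 6 read 0.016 against its 0.02 limit during the first pull, I viewed 11 pictures instead of 10, and I did not re-measure the bystanders or the placed tin's tilt.

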